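# Put the reagent bottles back in their own trays

## Task

The three white reagent bottles have each been put back in another one's steel spill tray: stand each bottle upright on the floor of the tray that has its own shape (round in round, square in square, oblong in oblong), turned to match the tray and with its whole base inside the rim. Use the empty cork mat as the free spot on the way: never stand a bottle on the bare bench, and do not tip or drop any. Leave the pipette-tip box, the beaker and the flask undisturbed.

Things in the scene. Friction and masses are not known exactly. Their poses are not given: they have to be found in the camera images.
- round_bottle: loose white plastic bottle, round body 62 mm across and 66 mm high, 104 mm high in all, 0.15 to 0.31 kg; on top a grey round screw cap 32 mm across and 26 mm high that is fixed to it (a good place to grip from above; a 24 mm neck shows for 10 mm under it). Origin: centre of the underside; z up. At the start it stands in the square tray.
- square_bottle: loose white plastic bottle, square body 58 x 58 mm and 48 mm high, 84 mm high in all, 0.13 to 0.27 kg; on top a grey round screw cap 32 mm across and 26 mm high that is fixed to it (a good place to grip from above; a 24 mm neck shows for 10 mm under it). Origin: centre of the underside; z up, x and y along the sides of the square. At the start it stands in the oblong tray.
- oblong_bottle: loose white plastic bottle, oblong body 70 mm (along its x) by 44 mm (along its y) and 58 mm high, 94 mm high in all, 0.13 to 0.27 kg; on top a grey round screw cap 32 mm across and 26 mm high that is fixed to it (a good place to grip from above; a 24 mm neck shows for 10 mm under it). Origin: centre of the underside; z up. At the start it stands in the round tray.
- round_tray: round low dark grey steel spill tray, fixed to the bench: floor 6 mm above the bench, rim 3 mm thick, its top 11 mm above the bench, inside 88 mm across, outside 94 mm. Origin: centre of its underside, on the bench; z up
- square_tray: square low dark grey steel spill tray, fixed to the bench: floor 6 mm above the bench, rim 3 mm thick, its top 11 mm above the bench, inside 78 x 78 mm, outside 84 x 84 mm; it takes the square bottle only with its sides roughly along the tray's. Origin: centre of its underside, on the bench; x and y along its sides, z up
- oblong_tray: oblong low dark grey steel spill tray, fixed to the bench: floor 6 mm above the bench, rim 3 mm thick, its top 11 mm above the bench, inside 90 mm (along its x) by 64 mm (along its y), outside 96 x 70 mm; too narrow for the oblong bottle to lie across. Origin: centre of its underside, on the bench; z up
- mat: square cork mat 110 x 110 mm, 6 mm thick, no rim, fixed to the bench, empty at the start: the free spot. Origin: centre of its underside, on the bench; z up
- tip_box: bystander: loose box of pipette tips, blue with a clear top, 85 mm (along its x) by 120 mm (along its y), 61 mm high. Origin: centre of its underside
- beaker: bystander: loose glass beaker, 68 mm across the rim, 85 mm high. Origin: centre of its underside
- flask: bystander: loose conical flask of green glass, 72 mm across the base, 100 mm high. Origin: centre of its underside
Things that resemble listed ones, but are neither listed nor needed, are in the scene too. What is shaped like the oblong_bottle but red is not meant.

How it is judged:
By the outcome, as a careful person would: the job done as asked, in the order asked, and still so for the second after the job is handed in, with the robot touching nothing.
It also fails if it takes over 114 s, if anything falls off the work surface, if the arm or the gripper's body presses on something with over 40 N, if the wrist force passes 120 N, or if a joint passes its speed limit or range.

## Robot

A 6-joint arm with a two-finger parallel gripper is mounted at the origin on the work surface. World frame = base frame: x ahead of the robot, y to its left, z up, the work surface at z = 0. Lengths are in m, angles in rad, forces in N, time in s.
With the tool pointing down it reaches from about 0.35 to 0.775 m from the base axis. Payload 5.5 kg.
Tool frame: the origin (TCP) lies on the centre line of the jaws, within the pads' length; the fingertips stand 11 mm ahead of it and the grasp point (between the pads) lies 8 mm behind it; z points along the fingers, y is the line along which they close (so a half turn about z gives the same grasp; the last joint's range is limited). The gripper opens to 85 mm and grips with 20 to 120 N. Pads are 22 mm wide; open, the fingers measure 114 mm over their backs; the gripper's body (76 mm by 85 mm) begins 54 mm behind the grasp point. The pads swing forward as they close: fully open they stand 13 mm farther back than shut.
Start: joints at [1.063, 0.313, 0.046, 1.304, 0, 1.431], TCP at [0.207, 0.537, 0.242] pointing down, gripper open.
Joint ranges: [-2.76, 2.76], [-0.86, 1.69], [-1.03, 1.26], [-2.2, 2.34], [-1.47, 1.5], [-3.14, 3.14]. Speed limits (rad/s): [2.57, 2.57, 3.14, 3.14, 3.14, 3.14].

## Interface

Orientations are given as a unit quaternion [w, x, y, z].
In Python, from workcell import get_state, eyes, env gives the robot as it stands.
- The arm moves only by the shell command python3 -m inch 'ROWS' [OPENING] [FORCE]. ROWS is JSON, one flat list of numbers, 4 for each row, row after row: the shift along the tool's x, y, z in cm, then the turn about the tool's z in rad. A call has exactly 5 rows; each row shifts and turns the commanded pose from where the row before left it, along the tool's axes as they then stand; what a row does not reach is not made up. A row lasts 1/12 s, in which the tool goes at most 41.7 mm and 7.16 degrees, less where a joint would pass 70% of its speed; a pose out of reach is approached as far as the arm can. A call is refused whole if a number of a shift passes 4.17 or a number of a turn 0.125, either way. A call with a gripper value outside its range is refused whole. OPENING is the opening, from -1 (shut) to 1 (fully open), set as the call begins (- or left out, the last holds). The fingers move at their own pace and stop on an object; FORCE is the grip in N (left out, the last holds). Time passes only in rows, so rows that do not move let the fingers close, or fill a call up. It gives the time, the measured TCP pose, the force, the opening and the grip force at its end, in the units of the state.
- get_state(): the state, without advancing time (a new reading comes with each control period).
- eyes.read_camera(name): name is "scene" or "side" or "wrist"; returns the picture (480x640x3 uint8, red, green, blue); there is no depth.
- eyes.camera_info(name): a dict with "fovy" (degrees; the focal length in pixels is half the picture's height over the tangent of half this angle, whatever the lens; pixels are square), "cx", "cy" (the principal point, pixels), "D" ([k1, k2, p1, p2, k3] as OpenCV has them; the pictures are not rectified), "xyz" and "orientation" of the camera in the world. Camera axes: x right, y down, z forward; pixel columns grow to the right and rows downward; lengths in m; the calibration is good to about 2 mm. A picture is of the moment at which its call begins: read the wrist's pose just before it. camera_info takes no time and is no camera call; for the wrist camera it gives the pose at the moment of the call.
- env.hand_in(): hands the job in; it is judged then, once.
The state is a dict: "clock": time; "joint_pos": joint angles; "qvel": joint speeds; "tau": joint torques, N m; "tcp_pos": TCP position; "orientation": TCP orientation; "wrist_force": force on the tool from outside, world axes, zero at the start; "ft_torque": the same for the moment, N m; "finger_gap": finger opening in m; "grip_force": force on a finger pad.
Only numpy, scipy, OpenCV 4.12 (cv2) and the standard library are available. Lean on these libraries where they do the work, as an engineer would, in place of code of your own. Each camera call takes 0.05 s, during which the arm holds its last target. There are 200 camera calls.

## Working session

There is one attempt and no reset: what is moved stays moved. The work goes in short steps, Python scripts to look and compute and a shell command to move; the robot and the scene stay as the last step left them, time stands still between calls to the robot, and variables do not carry over. Pictures are saved under pics/ and viewed, at most 15 in all, crops included, and the job is handed in when it is done.

```bash
ls; mkdir -p pics; python3 - <<'E'
from workcell import get_state, eyes, env
import cv2
s=get_state();print({k:s[k] for k in("clock","tcp_pos","orientation","finger_gap")})
for n in("scene","side"):
    cv2.imwrite(f"pics/{n}0.png",eyes.read_camera(n)[:,:,::-1]);print(n,eyes.camera_info(n))
print(eyes.camera_info("wrist"))
E
```

```text
pics
{'clock': 0.0, 'tcp_pos': array([0.2065072 , 0.53610817, 0.24142682]), 'orientation': array([-2.80512941e-04,  1.82868152e-01,  9.83137036e-01, -8.53244558e-04]), 'finger_gap': 0.08549134861473613}
scene {'fovy': 44.16193562830378, 'cx': 317.69123389403177, 'cy': 238.94654716509535, 'D': array([-0.05253756,  0.        ,  0.        ,  0.        ,  0.        ]), 'xyz': array([1.21695684, 0.2693256 , 0.95727949]), 'orientation': array([-0.18021392,  0.53224355,  0.7794728 , -0.27687885])}
side {'fovy': 45.90877989933001, 'cx': 318.4174377138457, 'cy': 237.90696731539617, 'D': array([-0.01160435,  0.        ,  0.        ,  0.        ,  0.        ]), 'xyz': array([ 0.34447413, -0.72054675,  0.69186219]), 'orientation': array([-0.41109284,  0.90056486, -0.13023029,  0.05500619])}
{'fovy': 61.75641893293247, 'cx': 322.899853999091, 'cy': 239.48944570165838, 'D': array([-0.08287556,  0.        ,  0.        ,  0.        ,  0.        ]), 'xyz': array([0.14483174, 0.56001331, 0.37368224]), 'orientation': array([0.1109683 , 0.81699558, 0.56085577, 0.07513361])}
```

View pics/scene0.png

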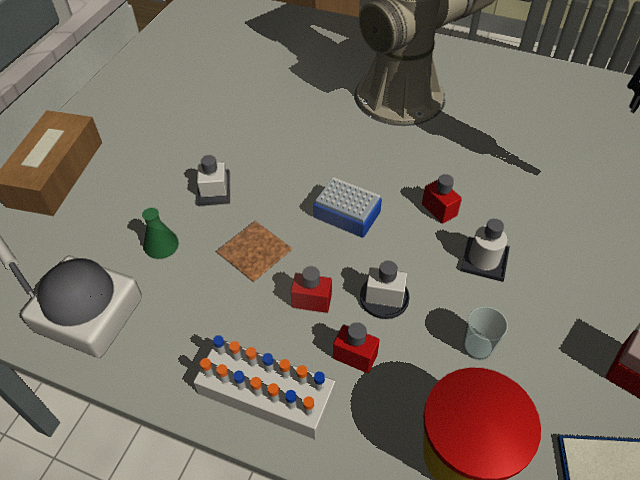

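View pics/side0.png

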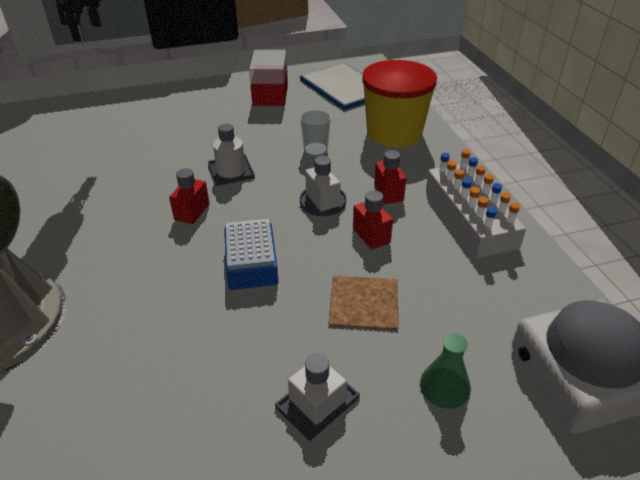

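The scene picture shows:
- Square bottle in the oblong tray, cap at (209,160).
- Oblong bottle in the round tray, cap at (388,268).
- Round bottle in the square tray, cap at (495,227).
- Mat at (254,250), with red decoys near (312,290), (356,347) and (441,198).

The side picture shows the same caps at (317,365), (322,166) and (226,132), and the mat at (365,302).

```bash
cat > h.py <<'E'
import numpy as np, cv2
from scipy.spatial.transform import Rotation as R
from workcell import get_state, eyes, env
def ray(info,uv):
    f=240/np.tan(np.radians(info["fovy"])/2)
    K=np.array([[f,0,info["cx"]],[0,f,info["cy"]],[0,0,1]])
    p=cv2.undistortPoints(np.array(uv,float).reshape(-1,1,2),K,np.array(info["D"]))[:,0]
    q=np.array(info["orientation"])
    return R.from_quat(q[[1,2,3,0]]).apply(np.c_[p,np.ones(len(p))])
def cast(info,uv,z):
    d=ray(info,uv);o=np.array(info["xyz"])
    return (o+d*((z-o[2])/d[:,2])[:,None])[:,:2]
def tri(i1,u1,i2,u2):
    d1,d2=ray(i1,[u1])[0],ray(i2,[u2])[0];o1,o2=np.array(i1["xyz"]),np.array(i2["xyz"])
    t=np.linalg.lstsq(np.c_[d1,-d2],o2-o1,rcond=None)[0]
    a,b=o1+d1*t[0],o2+d2*t[1];return (a+b)/2,np.linalg.norm(a-b)
E
python3 - <<'E'
from h import *
import numpy as np
W={"scene":dict(sq=(209,160),ob=(388,268),ro=(495,227)),"side":dict(sq=(317,365),ob=(322,166),ro=(226,132))}
I={n:eyes.camera_info(n) for n in W}
for k,z in(("sq",.09),("ob",.1),("ro",.11)):
    p,e=tri(I["scene"],W["scene"][k],I["side"],W["side"][k]);print(k,"cap mid",p.round(3),e.round(4),"exp z",z-.013)
for n in W:
    im=cv2.imread(f"pics/{n}0.png");hsv=cv2.cvtColor(im,cv2.COLOR_BGR2HSV)
    m=cv2.inRange(hsv,(5,80,60),(20,220,220))
    cs=[c for c in cv2.findContours(m,0,1)[0] if cv2.contourArea(c)>1000]
    for c in cs:
        w=cast(I[n],c.reshape(-1,2),.006).astype(np.float32);r=cv2.minAreaRect(w*1000);print(n,"brown",r)
    for k,(u,v) in W[n].items(): print(n,k,im[v,u])
sc=cv2.imread("pics/scene0.png");si=cv2.imread("pics/side0.png")
f=lambda im,x,y:cv2.resize(im[y:y+90,x:x+90],(360,360),interpolation=cv2.INTER_CUBIC)
cv2.imwrite("pics/crop.png",cv2.resize(np.vstack([np.hstack([f(sc,170,130),f(sc,345,240),f(sc,445,205)]),np.hstack([f(si,275,350),f(si,280,145),f(si,190,110)])]),(800,533)))
E
```

```text
sq cap mid [ 0.462 -0.291  0.088] 0.002 exp z 0.077
ob cap mid [0.597 0.145 0.09 ] 0.0039 exp z 0.08700000000000001
ro cap mid [0.441 0.307 0.1  ] 0.0033 exp z 0.097
scene brown ((588.8010864257812, -133.6809539794922), (111.8172607421875, 110.26934814453125), 68.79943084716797)
scene brown ((517.0746459960938, -705.0022583007812), (323.70159912109375, 199.7247772216797), 8.823179244995117)
scene sq [86 86 89]
scene ob [88 89 91]
scene ro [85 89 90]
side brown ((586.7239990234375, -133.93592834472656), (111.1653060913086, 108.82310485839844), 68.77537536621094)
side sq [118 115 117]
side ob [42 41 43]
side ro [49 43 46]
```

View pics/crop.png

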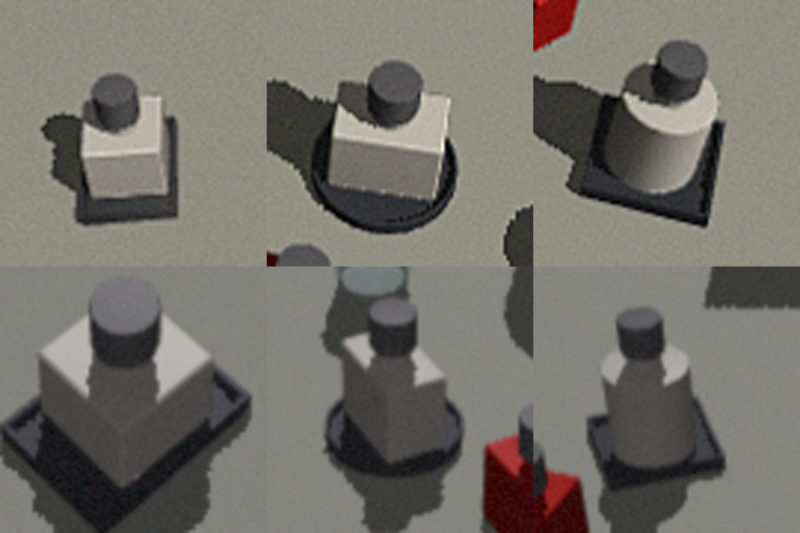

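The crops show all caps centred on their bodies, the body top corners, and the tray rims partly hidden by the bottles. Next I cast the corners I read off.

```bash
python3 - <<'E'
from h import *
I={n:eyes.camera_info(n) for n in("scene","side")}
O={"scene":[(170,130),(345,240),(445,205)],"side":[(275,350),(280,145),(190,110)]}
def px(n,t,pts):
    k=800/270/1.0*270/1080*4/4*1 if 0 else 800/1080*4
    ox,oy=O[n][t];y0=0 if n=="scene" else 266.5
    return [((u-t*800/3)/k+ox,(v-y0)/k+oy) for u,v in pts]
caps={"scene":[(116,88),(395,83),(683,60)],"side":[(125,303),(392,312),(640,320)]}
for t,z in enumerate((.09,.1,.11)):
    a,b=px("scene",t,[caps["scene"][t]]),px("side",t,[caps["side"][t]])
    p,e=tri(I["scene"],a[0],I["side"],b[0]);print(t,"cap top",p.round(4),e.round(4),z,cast(I["scene"],a,z).round(4),cast(I["side"],b,z).round(4))
def edge(n,t,z,pts):
    w=cast(I[n],px(n,t,pts),z)
    for a,b in zip(w,w[1:]): print(n,t,a.round(4),b.round(4),"len",np.linalg.norm(b-a).round(4),"ang",np.degrees(np.arctan2(*(b-a)[::-1])).round(1))
edge("scene",0,.054,[(84,153),(162,150),(161,97)])
edge("side",0,.054,[(38,355),(125,408),(212,356)])
edge("scene",1,.064,[(332,137),(440,149),(450,96)])
edge("side",1,.064,[(345,345),(392,395),(445,377)])
print("oblong tray");edge("side",0,.011,[(3,429),(107,520),(250,394)])
print("sq tray");edge("side",2,.011,[(588,430),(612,478),(724,462)])
E
```

```text
0 cap top [ 0.4628 -0.2895  0.091 ] 0.0013 0.09 [[ 0.4613 -0.2899]] [[ 0.4635 -0.2893]]
1 cap top [0.6008 0.1483 0.0988] 0.0009 0.1 [[0.6021 0.1482]] [[0.6   0.147]]
2 cap top [0.443  0.3069 0.1082] 0.0015 0.11 [[0.4437 0.3071]] [[0.4432 0.3026]]
scene 0 [ 0.4977 -0.3028] [ 0.475  -0.2514] len 0.0562 ang 113.8
scene 0 [ 0.475  -0.2514] [ 0.4266 -0.2772] len 0.0549 ang -151.9
side 0 [ 0.4251 -0.2798] [ 0.455  -0.3173] len 0.048 ang -51.5
side 0 [ 0.455  -0.3173] [ 0.5    -0.3026] len 0.0473 ang 18.1
scene 1 [0.6291 0.1194] [0.6138 0.1836] len 0.066 ang 103.4
scene 1 [0.6138 0.1836] [0.5736 0.1781] len 0.0406 ang -172.3
side 1 [0.5747 0.1711] [0.5885 0.1085] len 0.0641 ang -77.6
side 1 [0.5885 0.1085] [0.6266 0.1174] len 0.0392 ang 13.1
oblong tray
side 0 [ 0.4053 -0.2848] [ 0.439  -0.3427] len 0.0669 ang -59.8
side 0 [ 0.439  -0.3427] [ 0.5209 -0.2996] len 0.0926 ang 27.7
sq tray
side 2 [0.3983 0.3311] [0.406  0.2659] len 0.0657 ang -83.2
side 2 [0.406  0.2659] [0.4851 0.2622] len 0.0792 ang -2.7
```

```bash

python3 -m inch '[-3.12,-1.33,0,0,-3.12,-1.33,0,0,-3.12,-1.33,0,0,-3.12,-1.33,0,0,-3.12,-1.33,0,0]' 0.4 40
python3 -m inch '[-3.12,-1.33,0,0,-3.12,-1.33,0,0,-3.12,-1.33,0,0,-3.12,-1.33,0,0,-3.12,-1.33,0,0]'
python3 -m inch '[-1.49,-3.64,0,0,-1.49,-3.64,0,0,-1.49,-3.64,0,0,-1.49,-3.64,0,0,-1.49,-3.64,0,0]'
python3 -m inch '[-1.49,-3.64,0,0,-1.49,-3.64,0,0,-1.49,-3.64,0,0,-1.49,-3.64,0,0,-1.49,-3.64,0,0]'
python3 -m inch '[-1.49,-3.64,0,0,-1.49,-3.64,0,0,-1.49,-3.64,0,0,-1.49,-3.64,0,0,-1.49,-3.64,0,0]'
cat >> h.py <<'E'
def goto(x,y,z,p=None):
    """tool-axis shift (cm) from the measured pose to a world point"""
    s=get_state();q=np.array(s["orientation"]);T=R.from_quat(q[[1,2,3,0]])
    m=T.as_matrix();d=m.T@(np.array([x,y,z])-np.array(s["tcp_pos"]))*100
    print("t",round(s["clock"],2),"tcp",np.round(s["tcp_pos"],4),"shift cm",d.round(2),"xaxis deg",np.degrees(np.arctan2(m[1,0],m[0,0])).round(1),"tilt",m[:,2].round(3),"q6",np.round(s["joint_pos"][5],2),"gap",round(s["finger_gap"],4),"F",np.round(s["wrist_force"],1),"grip",round(s["grip_force"],1))
    return d
def snap(n,f):
    i=eyes.camera_info(n);im=eyes.read_camera(n)[:,:,::-1].copy();cv2.imwrite("pics/"+f,im);return i,im
E
python3 - <<'E'
from h import *
goto(.4625,-.2895,.07)
i,im=snap("wrist","w1.png")
print(i)
E
```

```text
clock: 0.52
tcp_pos: [0.329, 0.4171, 0.2419]
orientation: [-0.0, 0.183, 0.983, -0.0]
wrist_force: [0.1, 1.1, 0.9]
finger_gap: 0.06
grip_force: 0.0
clock: 0.93
tcp_pos: [0.4508, 0.2988, 0.242]
orientation: [-0.0, 0.183, 0.983, -0.0]
wrist_force: [-0.2, 0.2, -0.1]
finger_gap: 0.0598
grip_force: 0.0
clock: 1.35
tcp_pos: [0.4536, 0.1019, 0.2419]
orientation: [-0.0, 0.183, 0.983, -0.0]
wrist_force: [-0.1, 0.2, -1.2]
finger_gap: 0.0598
grip_force: 0.0
clock: 1.77
tcp_pos: [0.4576, -0.0948, 0.2421]
orientation: [-0.0, 0.183, 0.983, 0.0]
wrist_force: [0.6, 0.4, -0.0]
finger_gap: 0.0602
grip_force: 0.0
clock: 2.18
tcp_pos: [0.4617, -0.2914, 0.2419]
orientation: [-0.0, 0.183, 0.983, 0.0]
wrist_force: [1.0, 0.2, 0.1]
finger_gap: 0.0598
grip_force: 0.0
t 2.18 tcp [ 0.4617 -0.2914  0.2419] shift cm [-0.02  0.2  17.19] xaxis deg 158.9 tilt [-0.     0.001 -1.   ] q6 -0.34 gap 0.0598 F [1.  0.2 0.1] grip 0.0
{'fovy': 61.75641893293247, 'cx': 322.899853999091, 'cy': 239.48944570165838, 'D': array([-0.08287556,  0.        ,  0.        ,  0.        ,  0.        ]), 'xyz': array([ 0.39994299, -0.26779335,  0.37410734]), 'orientation': array([0.11026997, 0.81719221, 0.56060929, 0.07585946])}
```

View pics/w1.png

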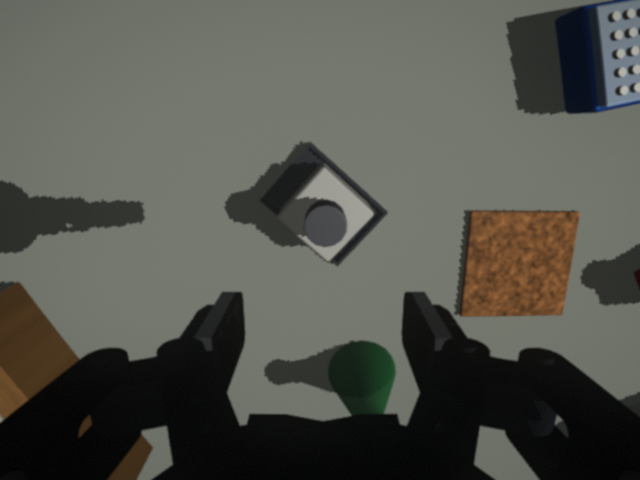

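The wrist picture shows the square bottle's cap at (326,223), its tray corners at (308,142), (386,212), (337,265) and (262,200), and the mat at (518,262).

```bash
python3 - <<'E'
from h import *
i=eyes.camera_info("wrist")
print("cap",cast(i,[(326,221)],.09),"flask base",cast(i,[(362,385)],.03),"mat",cast(i,[(518,263)],.006))
w=cast(i,[(308,142),(386,212),(337,265),(262,200)],.011);print(w,w.mean(0))
d=np.diff(np.r_[w,w[:1]],axis=0);print(np.linalg.norm(d,axis=1),np.degrees(np.arctan2(d[:,1],d[:,0])))
E
```

```text
cap [[ 0.46134158 -0.29663578]] flask base [[ 0.64374205 -0.3287247 ]] mat [[ 0.58719133 -0.14250613]]
[[ 0.40589561 -0.29182015]
 [ 0.49042284 -0.24838427]
 [ 0.52218535 -0.30877946]
 [ 0.43860287 -0.35035127]] [ 0.46427667 -0.29983379]
[0.09503435 0.06823808 0.09335013 0.06704966] [  27.19720322  -62.25961238 -153.55540948  119.19650318]
```

```bash

python3 -m inch '[0,0.04,3.44,0,0,0.04,3.44,0,0,0.04,3.44,0,0,0.04,3.44,0,0,0.04,3.44,0]' | tr '\n' ' '
python3 - <<'E'
from h import *
goto(.4625,-.2895,.07)
i,a=snap("wrist","a.png");j,b=snap("side","b.png")
f=240/np.tan(np.radians(i["fovy"])/2)
s=get_state();q=np.array(s["orientation"]);T=R.from_quat(q[[1,2,3,0]])
print("cam axis in tool",T.inv().apply(ray(i,[(i["cx"],i["cy"])])))
b=cv2.resize(b[240:480,210:430],(550,600))
cv2.imwrite("pics/w2.png",np.hstack([cv2.resize(a[200:480,200:440],(250,292)),b[:292]]))
cv2.imwrite("pics/w2.png",cv2.hconcat([cv2.copyMakeBorder(cv2.resize(a[200:480,200:440],(250,292)),0,308,0,0,0),b]))
E
```

```text
clock: 2.65 tcp_pos: [0.4626, -0.2872, 0.0685] orientation: [-0.0, 0.183, 0.983, 0.0] wrist_force: [0.8, -0.8, -0.7] finger_gap: 0.0601 grip_force: 0.0 t 2.65 tcp [ 0.4626 -0.2872  0.0685] shift cm [-0.07 -0.22 -0.15] xaxis deg 158.9 tilt [-0.  0. -1.] q6 -0.34 gap 0.0601 F [ 0.8 -0.8 -0.7] grip 0.0
cam axis in tool [[-0.27629766 -0.00378952  0.96106464]]
```

View pics/w2.png

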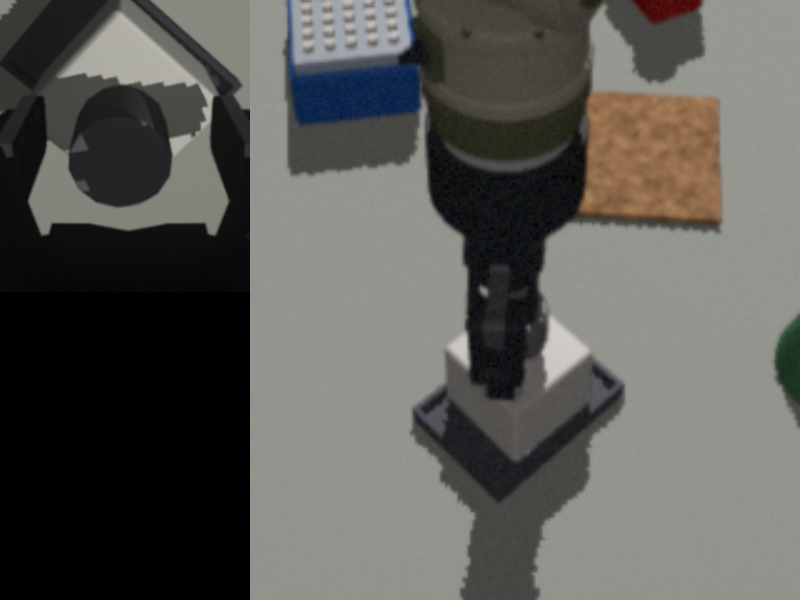

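The wrist crop shows the cap 2–3 mm toward −y of the finger centre, which matches the fixed cameras. I'll correct that, close and lift.

```bash

python3 -m inch '[-0.07,-0.22,-0.1,0,0,0,0,0,0,0,0,0,0,0,0,0,0,0,0,0]' | tail -2|tr '\n' ' '
python3 -m inch '[0,0,0,0,0,0,0,0,0,0,0,0,0,0,0,0,0,0,0,0]' -1 50 | tail -3|tr '\n' ' '
python3 -m inch '[0,0,0,0,0,0,-0.3,0,0,0,-1,0,0,0,-2,0,0,0,-2,0]'
python3 - <<'E'
from h import *
goto(.588,-.1338,.07+.006+.06)
E
```

```text
finger_gap: 0.0596 grip_force: 0.0 wrist_force: [-1.0, 0.8, 5.3] finger_gap: 0.0309 grip_force: 49.8 clock: 4.0
tcp_pos: [0.4619, -0.2891, 0.1241]
orientation: [-0.001, 0.183, 0.983, 0.001]
wrist_force: [-0.2, 0.2, -2.3]
finger_gap: 0.0303
grip_force: 49.7
t 4.0 tcp [ 0.4619 -0.2891  0.1241] shift cm [-6.18 19.03 -1.19] xaxis deg 158.9 tilt [-0.003  0.002 -1.   ] q6 -0.34 gap 0.0303 F [-0.2  0.2 -2.3] grip 49.7
```

```bash

python3 -m inch '[-1.24,3.8,0,0,-1.24,3.8,0,0,-1.24,3.8,0,0,-1.24,3.8,0,0,-1.24,3.8,0,0]' | tail -3|tr '\n' ' '
python3 -m inch '[0,0,0,0,0,0,0,0,0,0,2,0,0,0,2,0,0,0,0.5,0]' | tail -4|tr '\n' ' '
python3 -m inch '[0,0,0.3,0,0,0,0.2,0,0,0,0.15,0,0,0,0.1,0,0,0,0,0]' 
python3 - <<'E'
from h import *
goto(.588,-.1338,.0707)
E
```

```text
wrist_force: [0.8, -1.1, -2.4] finger_gap: 0.0307 grip_force: 50.0 orientation: [-0.003, 0.183, 0.983, 0.0] wrist_force: [-1.4, 0.8, -3.3] finger_gap: 0.0307 grip_force: 50.3 clock: 5.25
tcp_pos: [0.5894, -0.1354, 0.0725]
orientation: [0.001, 0.183, 0.983, -0.0]
wrist_force: [0.6, -0.2, -2.4]
finger_gap: 0.0304
grip_force: 50.3
t 5.25 tcp [ 0.5894 -0.1354  0.0725] shift cm [0.19 0.1  0.18] xaxis deg 158.9 tilt [ 0.001 -0.    -1.   ] q6 0.01 gap 0.0304 F [ 0.6 -0.2 -2.4] grip 50.3
```

```bash

python3 -m inch '[0,0,0.1,0,0,0,0.05,0,0,0,0.05,0,0,0,0,0,0,0,0,0]' | tail -5|tr '\n' ' '
python3 -m inch '[0,0,0,0,0,0,0,0,0,0,0,0,0,0,0,0,0,0,0,0]' 0.4 | tail -5|tr '\n' ' '
```

```text
tcp_pos: [0.5897, -0.1354, 0.0721] orientation: [0.001, 0.183, 0.983, -0.0] wrist_force: [-2.7, 0.8, 8.1] finger_gap: 0.0308 grip_force: 51.6 tcp_pos: [0.5891, -0.135, 0.0697] orientation: [-0.0, 0.183, 0.983, 0.0] wrist_force: [-0.6, -0.1, -0.7] finger_gap: 0.0597 grip_force: 0.0
```

```bash

python3 -m inch '[0,0,-1,0,0,0,-3,0,0,0,-4,0,0,0,-4,0,0,0,-1,0]' | tail -5|tr '\n' ' '
python3 -m inch '[1.13,3.35,0,0,1.13,3.35,0,0,1.13,3.35,0,0,1.13,3.35,0,0,0,0,0,0]' | tail -5|tr '\n' ' '
python3 -m inch '[1.13,3.35,0,0,1.13,3.35,0,0,1.13,3.35,0,0,1.13,3.35,0,0,0,0,0,0]' | tail -5|tr '\n' ' '
python3 - <<'E'
from h import *
goto(.601,.148,.08)
i,a=snap("wrist","c.png");_,b=snap("side","d.png");_,c=snap("scene","e.png")
f=lambda im:cv2.resize(im,(400,300))
z=lambda im,x,y:cv2.resize(im[y:y+120,x:x+160],(400,300),interpolation=cv2.INTER_CUBIC)
cv2.imwrite("pics/v3.png",np.vstack([np.hstack([f(a),f(c)]),np.hstack([z(b,240,330),z(c,130,130)])]))
E
```

```text
tcp_pos: [0.5918, -0.136, 0.2075] orientation: [0.005, 0.183, 0.983, -0.001] wrist_force: [0.7, -1.3, 1.1] finger_gap: 0.0599 grip_force: 0.0 tcp_pos: [0.5948, 0.0119, 0.2007] orientation: [0.0, 0.18, 0.984, 0.001] wrist_force: [-0.6, -1.2, -0.2] finger_gap: 0.0595 grip_force: 0.0 tcp_pos: [0.6009, 0.153, 0.2003] orientation: [0.0, 0.18, 0.984, 0.001] wrist_force: [0.6, -0.8, -0.5] finger_gap: 0.06 grip_force: 0.0 t 7.33 tcp [0.6009 0.153  0.2003] shift cm [-0.19 -0.49 12.03] xaxis deg 159.3 tilt [ 0.001  0.002 -1.   ] q6 0.48 gap 0.06 F [ 0.6 -0.8 -0.5] grip 0.0
```

View pics/v3.png

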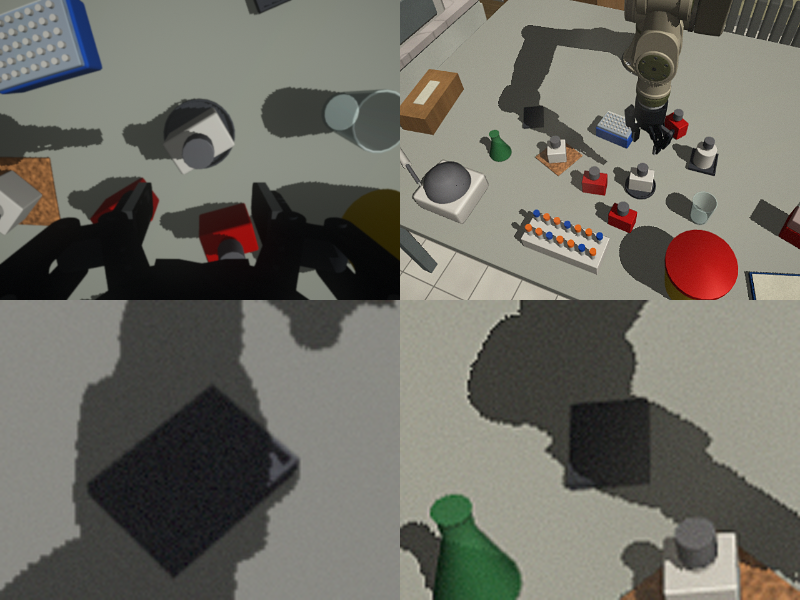

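The wrist view (top left) shows the oblong bottle's cap at (396,296) in full pixels, with red decoys behind it at (240,400) and (456,470). The scene view shows the square bottle upright on the mat. The zooms show the emptied oblong tray and its corners.

```bash
python3 - <<'E'
from h import *
S,D=eyes.camera_info("scene"),eyes.camera_info("side")
p=lambda pts,ox,oy:[(u/2.5+ox,v/2.5+oy) for u,v in pts]
a=cast(D,p([(88,185),(213,85),(299,160)],240,330),.011);b=cast(D,p([(175,277)],240,330),0.003)
c=cast(S,p([(171,105),(250,97)],130,130),.011);d=cast(S,p([(250,185),(168,188)],130,130),.003)
for w in (np.r_[a,b],np.r_[c,d]):
    e=np.diff(np.r_[w,w[:1]],axis=0);print(w.round(4).tolist(),w.mean(0).round(4),np.linalg.norm(e,axis=1).round(4),np.degrees(np.arctan2(e[:,1],e[:,0])).round(1))
print("decoys",cast(S,[(312,274),(357,333),(446,184)],.095).round(3), "sqbottle on mat cap")
i=eyes.camera_info("wrist");print("ob cap wrist",cast(i,[(396,292)],.1))
E
```

```text
[[0.4045, -0.2832], [0.4895, -0.2389], [0.5207, -0.3012], [0.4366, -0.345]] [ 0.4628 -0.2921] [0.0958 0.0696 0.0948 0.0697] [  27.5  -63.3 -152.4  117.5]
[[0.4366, -0.3447], [0.402, -0.282], [0.4922, -0.2373], [0.5208, -0.3028]] [ 0.4629 -0.2917] [0.0716 0.1006 0.0715 0.0941] [ 118.9   26.4  -66.4 -153.5]
decoys [[0.66  0.025]
 [0.744 0.139]
 [0.358 0.194]] sqbottle on mat cap
ob cap wrist [[0.64720276 0.17864981]]
```

```bash

python3 -m inch '[-0.19,-0.49,3.5,0,0,0,3.5,0,0,0,3,0,0,0,1.9,0,0,0,0,0]' | tail -5|tr '\n' ' '
python3 - <<'E'
from h import *
goto(.601,.148,.0807)
_,a=snap("wrist","f.png")
cv2.imwrite("pics/v4.png",a[150:480,140:500])
E
```

```text
tcp_pos: [0.5977, 0.1399, 0.076] orientation: [-0.004, 0.184, 0.983, -0.001] wrist_force: [-0.5, -0.1, 0.1] finger_gap: 0.06 grip_force: 0.0 t 7.9 tcp [0.5977 0.1399 0.076 ] shift cm [-0.01  0.87 -0.47] xaxis deg 158.8 tilt [-0.009 -0.001 -1.   ] q6 0.47 gap 0.06 F [-0.5 -0.1  0.1] grip 0.0
```

View pics/v4.png

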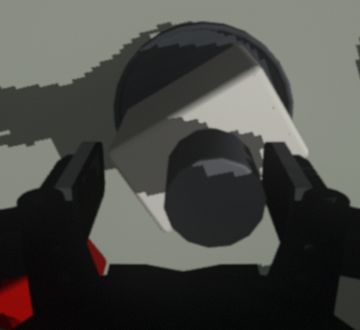

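The cap at (215,195) in the crop sits about 9 mm to the right of the finger centre (183), which agrees with the state.

```bash

python3 -m inch '[0,0.4,0,0,0,0.4,0,0,0,0,0,0,0,0,0,0,0,0,0,0]' | tail -5|tr '\n' ' '
python3 - <<'E'
from h import *
goto(.601,.148,.0807)
E
```

```text
tcp_pos: [0.6047, 0.15, 0.082] orientation: [0.001, 0.183, 0.983, 0.0] wrist_force: [-0.4, 0.0, 0.1] finger_gap: 0.0598 grip_force: 0.0 t 8.37 tcp [0.6047 0.15   0.082 ] shift cm [ 0.27 -0.32  0.13] xaxis deg 158.9 tilt [ 0.002  0.    -1.   ] q6 0.48 gap 0.0598 F [-0.4  0.   0.1] grip 0.0
```

```bash

python3 -m inch '[0.25,-0.3,0.1,0,0,0,0,0,0,0,0,0,0,0,0,0,0,0,0,0]' | tail -5|tr '\n' ' '
python3 -m inch '[0,0,0,0,0,0,0,0,0,0,0,0,0,0,0,0,0,0,0,0]' -1 50 | tail -5|tr '\n' ' '
python3 -m inch '[0,0,0,0,0,0,0,0,0,0,0,0,0,0,0,0,0,0,0,0]' | tail -5|tr '\n' ' '
python3 -m inch '[0,0,-0.3,0,0,0,-1,0,0,0,-2,0,0,0,-2,0,0,0,0,0]' | tail -5|tr '\n' ' '
python3 - <<'E'
from h import *
goto(.4628,-.2920,.2)
E
```

```text
tcp_pos: [0.6005, 0.1479, 0.0798] orientation: [-0.0, 0.183, 0.983, 0.0] wrist_force: [-0.2, -0.0, -0.3] finger_gap: 0.0598 grip_force: 0.0 tcp_pos: [0.6007, 0.148, 0.0799] orientation: [0.0, 0.183, 0.983, 0.0] wrist_force: [0.5, -0.3, 0.6] finger_gap: 0.0307 grip_force: 49.3 tcp_pos: [0.6007, 0.148, 0.0799] orientation: [0.0, 0.183, 0.983, 0.0] wrist_force: [0.7, 0.9, 0.2] finger_gap: 0.0308 grip_force: 49.4 tcp_pos: [0.6029, 0.148, 0.1375] orientation: [0.003, 0.183, 0.983, 0.001] wrist_force: [0.9, -0.5, -1.7] finger_gap: 0.0307 grip_force: 49.8 t 10.03 tcp [0.6029 0.148  0.1375] shift cm [ -2.79 -46.08  -6.37] xaxis deg 158.9 tilt [ 0.006  0.001 -1.   ] q6 0.48 gap 0.0307 F [ 0.9 -0.5 -1.7] grip 49.8
```

```bash

python3 -m inch '[0,0,-2,0,0,0,-2,0,0,0,-1.5,0,-0.23,-3.84,0,0,-0.23,-3.84,0,0]' | tail -5|tr '\n' ' '
python3 -m inch '[-0.23,-3.84,0,0,-0.23,-3.84,0,0,-0.23,-3.84,0,0,-0.23,-3.84,0,0,-0.23,-3.84,0,0]' | tail -5|tr '\n' ' '
python3 -m inch '[-0.23,-3.84,0,0,-0.23,-3.84,0,0,-0.23,-3.84,0,0,-0.23,-3.84,0,0,-0.23,-3.84,0,0]' | tail -5|tr '\n' ' '
python3 -m inch '[0,0,0,0.12,0,0,0,0.12,0,0,0,0.12,0,0,0,0.12,0,0,0,0.12]' | tail -5|tr '\n' ' '
python3 -m inch '[0,0,0,0.12,0,0,0,0.12,0,0,0,0.12,0,0,0,0.12,0,0,0,0.12]' | tail -5|tr '\n' ' '
python3 -m inch '[0,0,0,0.12,0,0,0,0,0,0,0,0,0,0,0,0,0,0,0,0]' | tail -5|tr '\n' ' '
python3 - <<'E'
from h import *
goto(.4628,-.2920,.1)
E
```

```text
tcp_pos: [0.578, 0.0752, 0.1886] orientation: [0.001, 0.181, 0.983, 0.0] wrist_force: [-0.1, -1.4, -2.8] finger_gap: 0.0306 grip_force: 50.3 tcp_pos: [0.5177, -0.1102, 0.1875] orientation: [-0.0, 0.183, 0.983, -0.0] wrist_force: [0.5, 0.1, -1.8] finger_gap: 0.0308 grip_force: 50.3 tcp_pos: [0.4594, -0.2936, 0.1875] orientation: [-0.0, 0.183, 0.983, 0.0] wrist_force: [0.1, -0.2, -1.8] finger_gap: 0.0305 grip_force: 50.3 tcp_pos: [0.4601, -0.2921, 0.1873] orientation: [-0.0, 0.468, 0.884, 0.0] wrist_force: [0.4, -0.2, -0.7] finger_gap: 0.0306 grip_force: 50.5 tcp_pos: [0.4602, -0.2919, 0.1873] orientation: [-0.0, 0.708, 0.706, -0.0] wrist_force: [-0.4, 0.1, -1.1] finger_gap: 0.0305 grip_force: 50.5 tcp_pos: [0.4605, -0.292, 0.1876] orientation: [-0.0, 0.747, 0.665, 0.0] wrist_force: [0.8, 0.1, -1.9] finger_gap: 0.0305 grip_force: 50.5 t 12.53 tcp [ 0.4605 -0.292   0.1876] shift cm [0.02 0.23 8.76] xaxis deg 83.4 tilt [-0.  0. -1.] q6 0.97 gap 0.0305 F [ 0.8  0.1 -1.9] grip 50.5
```

```bash

python3 -m inch '[0,0.2,3,0,0,0,3,0,0,0,2,0,0,0,0,0,0,0,0,0]' | tail -5|tr '\n' ' '
python3 - <<'E'
from h import *
goto(.4628,-.2920,.0799)
_,a=snap("wrist","g.png");_,b=snap("side","g2.png")
cv2.imwrite("pics/v5.png",np.hstack([cv2.resize(a,(400,300)),cv2.resize(b[330:450,240:400],(400,300),interpolation=cv2.INTER_CUBIC)]))
E
```

```text
tcp_pos: [0.4618, -0.2915, 0.107] orientation: [-0.002, 0.747, 0.665, -0.0] wrist_force: [-0.2, 0.3, -1.5] finger_gap: 0.0309 grip_force: 50.5 t 12.95 tcp [ 0.4618 -0.2915  0.107 ] shift cm [-0.04  0.11  2.71] xaxis deg 83.3 tilt [-0.002  0.002 -1.   ] q6 0.98 gap 0.0309 F [-0.2  0.3 -1.5] grip 50.5
```

View pics/v5.png

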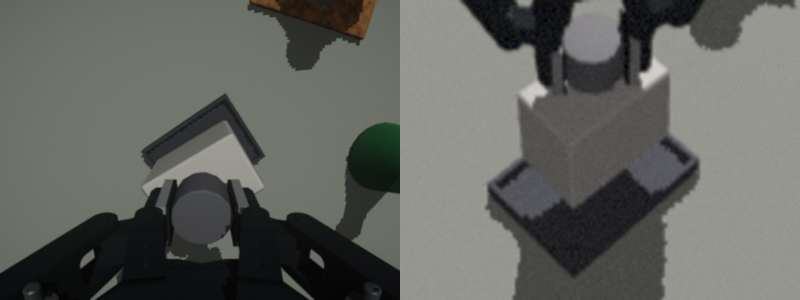

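The views show the bottle's edges parallel to the tray's (the small differences have opposite signs, so perspective) and centred over it. Lowering.

```bash

python3 -m inch '[0,0.1,1,0,0,0,0.7,0,0,0,0.4,0,0,0,0.2,0,0,0,0,0]' | tail -5|tr '\n' ' '
python3 -m inch '[0,0,0.1,0,0,0,0.1,0,0,0,0.1,0,0,0,0,0,0,0,0,0]' | tail -5|tr '\n' ' '
```

```text
tcp_pos: [0.4632, -0.292, 0.0841] orientation: [-0.001, 0.747, 0.665, -0.0] wrist_force: [0.4, -0.6, -2.5] finger_gap: 0.0304 grip_force: 50.5 tcp_pos: [0.4637, -0.2924, 0.0818] orientation: [0.0, 0.747, 0.665, 0.0] wrist_force: [-0.2, 0.1, -1.7] finger_gap: 0.0311 grip_force: 50.5
```

```bash

python3 -m inch '[0,0,0.1,0,0,0,0.05,0,0,0,0,0,0,0,0,0,0,0,0,0]' | tail -5|tr '\n' ' '
python3 -m inch '[0,0,0.05,0,0,0,0,0,0,0,0,0,0,0,0,0,0,0,0,0]' | tail -5|tr '\n' ' '
```

```text
tcp_pos: [0.4636, -0.2924, 0.0803] orientation: [-0.0, 0.747, 0.665, 0.0] wrist_force: [-0.2, 0.1, -1.9] finger_gap: 0.0308 grip_force: 50.5 tcp_pos: [0.4637, -0.2924, 0.0799] orientation: [0.0, 0.747, 0.665, 0.0] wrist_force: [0.2, 0.5, -0.8] finger_gap: 0.0303 grip_force: 50.9
```

```bash

python3 -m inch '[0,0,0,0,0,0,0,0,0,0,0,0,0,0,0,0,0,0,0,0]' 0.4 | tail -5|tr '\n' ' '
python3 -m inch '[0,0,-1,0,0,0,-3,0,0,0,-4,0,0,0,-4,0,0,0,-1,0]' | tail -5|tr '\n' ' '
python3 -m inch '[3.95,-0.6,0,0,3.95,-0.6,0,0,3.95,-0.6,0,0,3.95,-0.6,0,0,3.95,-0.6,0,0]' | tail -5|tr '\n' ' '
python3 -m inch '[3.95,-0.6,0,0,3.95,-0.6,0,0,3.95,-0.6,0,0,3.95,-0.6,0,0,3.95,-0.6,0,0]' | tail -5|tr '\n' ' '
python3 -m inch '[3.95,-0.6,0,0,3.95,-0.6,0,0,3.95,-0.6,0,0,3.95,-0.6,0,0,3.95,-0.6,0,0]' | tail -5|tr '\n' ' '
python3 -m inch '[0,0,0,0,0,0,0,0,0,0,0,0,0,0,0,0,0,0,0,0]' | tail -5|tr '\n' ' '
python3 - <<'E'
from h import *
goto(.443,.306,.0905)
_,a=snap("wrist","k.png");_,b=snap("side","k2.png");_,c=snap("scene","k3.png")
z=lambda im,x,y:cv2.resize(im[y:y+120,x:x+160],(400,300),interpolation=cv2.INTER_CUBIC)
cv2.imwrite("pics/v6.png",np.vstack([np.hstack([cv2.resize(a,(400,300)),z(c,300,220)]),np.hstack([z(b,240,330),z(b,240,140)])]))
E
```

```text
tcp_pos: [0.4636, -0.2924, 0.0798] orientation: [0.0, 0.747, 0.665, 0.0] wrist_force: [0.3, -0.5, 0.3] finger_gap: 0.0595 grip_force: 0.0 tcp_pos: [0.4658, -0.2942, 0.2172] orientation: [0.005, 0.747, 0.665, 0.001] wrist_force: [0.3, -0.2, 0.8] finger_gap: 0.0598 grip_force: 0.0 tcp_pos: [0.4565, -0.0912, 0.2104] orientation: [0.0, 0.748, 0.664, 0.0] wrist_force: [0.2, 1.5, -0.4] finger_gap: 0.0597 grip_force: 0.0 tcp_pos: [0.4497, 0.1088, 0.2106] orientation: [0.0, 0.747, 0.664, 0.001] wrist_force: [-0.0, -0.5, 0.2] finger_gap: 0.06 grip_force: 0.0 tcp_pos: [0.4429, 0.3087, 0.2105] orientation: [0.0, 0.747, 0.665, 0.001] wrist_force: [1.1, -0.7, 0.3] finger_gap: 0.06 grip_force: 0.0 tcp_pos: [0.4436, 0.3053, 0.2101] orientation: [0.0, 0.748, 0.664, 0.0] wrist_force: [0.5, 0.2, 0.0] finger_gap: 0.0598 grip_force: 0.0 t 17.22 tcp [0.4436 0.3053 0.2101] shift cm [ 0.06 -0.07 11.96] xaxis deg 83.2 tilt [ 0. -0. -1.] q6 2.14 gap 0.0598 F [0.5 0.2 0. ] grip 0.0
```

View pics/v6.png

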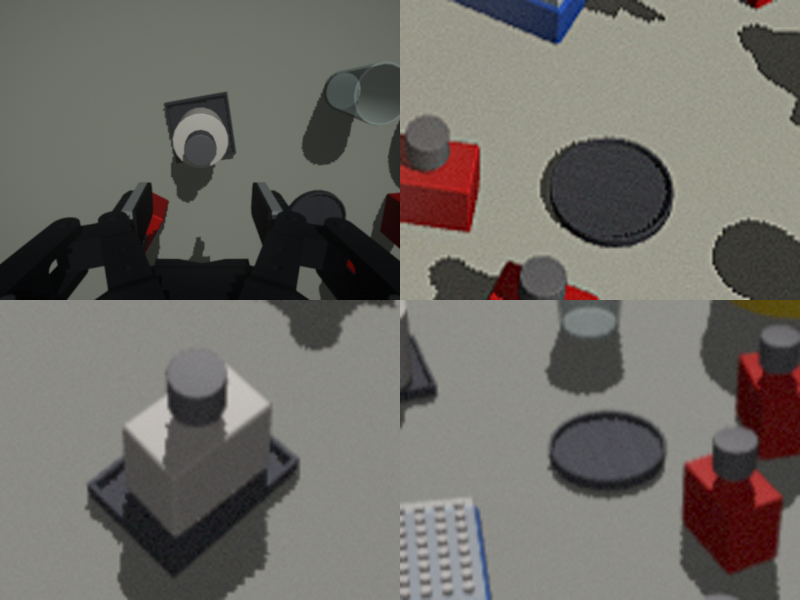

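The side zoom (bottom left) shows the oblong bottle seated inside its tray and parallel to it. The emptied round tray's rim centre is at scene px (384.8,296) and side px (323,199.2). In the wrist view the round bottle's cap lies between the fingers.

```bash
python3 - <<'E'
from h import *
S,D=eyes.camera_info("scene"),eyes.camera_info("side")
print(cast(S,[(384.8,296),(360.4,296),(408.8,296)],.011),cast(D,[(323,199.2),(300,199.2),(346,199.2)],.011))
E
python3 -m inch '[0.06,-0.07,3.5,0,0,0,3.5,0,0,0,3,0,0,0,1.5,0,0,0,0.4,0]' | tail -5|tr '\n' ' '
python3 -m inch '[0,0,0,0,0,0,0,0,0,0,0,0,0,0,0,0,0,0,0,0]' | tail -5|tr '\n' ' '
python3 - <<'E'
from h import *
goto(.443,.306,.0905)
_,a=snap("wrist","m.png")
cv2.imwrite("pics/v7.png",a[150:480,140:500])
E
```

```text
[[0.60323996 0.14906632]
 [0.61986879 0.10584913]
 [0.5869044  0.19158443]] [[0.59999134 0.14311485]
 [0.55621096 0.15637982]
 [0.64372714 0.12986846]]
tcp_pos: [0.4407, 0.3055, 0.0876] orientation: [-0.001, 0.748, 0.664, -0.003] wrist_force: [-0.5, -0.7, 0.1] finger_gap: 0.06 grip_force: 0.0 tcp_pos: [0.4437, 0.3077, 0.0921] orientation: [0.0, 0.747, 0.665, 0.001] wrist_force: [0.9, -0.3, -0.4] finger_gap: 0.06 grip_force: 0.0 t 18.2 tcp [0.4437 0.3077 0.0921] shift cm [-0.18 -0.05  0.16] xaxis deg 83.3 tilt [ 0.002  0.001 -1.   ] q6 2.15 gap 0.06 F [ 0.9 -0.3 -0.4] grip 0.0
```

View pics/v7.png

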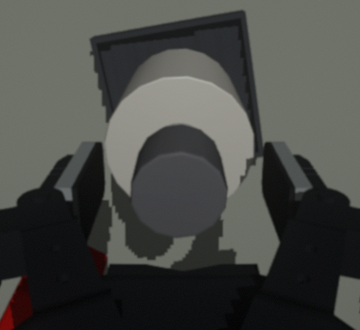

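The cap centre (180) is within 1 mm of the finger centre (183). The round tray centre is about (0.602, 0.147), and its 93 mm width matches. Gripping.

```bash

python3 -m inch '[-0.15,-0.05,0.15,0,0,0,0,0,0,0,0,0,0,0,0,0,0,0,0,0]' | tail -5|tr '\n' ' '
python3 -m inch '[0,0,0,0,0,0,0,0,0,0,0,0,0,0,0,0,0,0,0,0]' -1 50 | tail -5|tr '\n' ' '
python3 -m inch '[0,0,0,0,0,0,0,0,0,0,0,0,0,0,0,0,0,0,0,0]' | tail -5|tr '\n' ' '
python3 -m inch '[0,0,-0.3,0,0,0,-1,0,0,0,-2,0,0,0,-2,0,0,0,-1,0]' | tail -5|tr '\n' ' '
python3 -m inch '[0,0,0,0,0,0,0,0,0,0,0,0,0,0,0,0,0,0,0,0]' | tail -5|tr '\n' ' '
python3 - <<'E'
from h import *
goto(.602,.147,.12)
E
```

```text
tcp_pos: [0.4421, 0.3059, 0.0893] orientation: [-0.0, 0.747, 0.665, 0.0] wrist_force: [0.1, -0.2, 0.6] finger_gap: 0.0601 grip_force: 0.0 tcp_pos: [0.4421, 0.306, 0.0895] orientation: [-0.0, 0.747, 0.665, 0.0] wrist_force: [0.1, 0.3, 2.1] finger_gap: 0.0309 grip_force: 49.4 tcp_pos: [0.4421, 0.306, 0.0895] orientation: [-0.0, 0.747, 0.665, 0.0] wrist_force: [-1.2, -0.4, 3.4] finger_gap: 0.0308 grip_force: 49.4 tcp_pos: [0.443, 0.3062, 0.1548] orientation: [0.0, 0.747, 0.665, 0.001] wrist_force: [1.3, 0.6, -1.3] finger_gap: 0.0308 grip_force: 49.6 tcp_pos: [0.4414, 0.3055, 0.1511] orientation: [-0.0, 0.747, 0.665, -0.001] wrist_force: [-0.4, -0.2, -1.6] finger_gap: 0.031 grip_force: 49.6 t 20.33 tcp [0.4414 0.3055 0.1511] shift cm [-13.86  17.81   3.1 ] xaxis deg 83.3 tilt [-0.002 -0.001 -1.   ] q6 2.14 gap 0.031 F [-0.4 -0.2 -1.6] grip 49.6
```

```bash

python3 -m inch '[-2.31,2.97,0,0,-2.31,2.97,0,0,-2.31,2.97,0,0,-2.31,2.97,0,0,-2.31,2.97,0,0]' | tail -5|tr '\n' ' '
python3 -m inch '[-2.31,2.97,0,0,0,0,0,0,0,0,0,0,0,0,0,0,0,0,0,0]' | tail -5|tr '\n' ' '
python3 -m inch '[0,0,2,0,0,0,1.5,0,0,0,0.7,0,0,0,0,0,0,0,0,0]' | tail -5|tr '\n' ' '
python3 - <<'E'
from h import *
goto(.602,.147,.0895)
_,b=snap("side","n.png");_,c=snap("scene","n2.png")
z=lambda im,x,y:cv2.resize(im[y:y+120,x:x+160],(400,300),interpolation=cv2.INTER_CUBIC)
cv2.imwrite("pics/v8.png",np.hstack([z(c,300,220),z(b,240,110)]))
E
```

```text
tcp_pos: [0.5767, 0.1725, 0.1515] orientation: [-0.0, 0.747, 0.665, -0.0] wrist_force: [-0.2, 0.5, -1.9] finger_gap: 0.0306 grip_force: 49.8 tcp_pos: [0.6017, 0.1481, 0.1517] orientation: [-0.001, 0.747, 0.665, -0.001] wrist_force: [-0.1, 0.0, -0.4] finger_gap: 0.0308 grip_force: 50.1 tcp_pos: [0.6021, 0.1482, 0.1103] orientation: [-0.0, 0.747, 0.665, -0.0] wrist_force: [0.0, -0.3, -1.6] finger_gap: 0.0308 grip_force: 50.3 t 21.58 tcp [0.6021 0.1482 0.1103] shift cm [-0.12  0.01  2.08] xaxis deg 83.4 tilt [-0.001  0.    -1.   ] q6 1.8 gap 0.0308 F [ 0.  -0.3 -1.6] grip 50.3
```

View pics/v8.png

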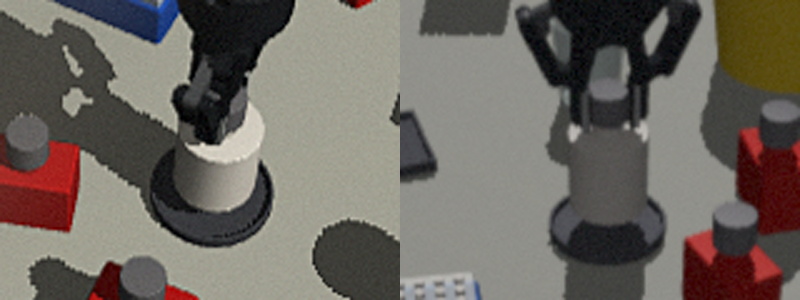

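The round bottle hangs centred over the round tray in both views, with its base about 27 mm up. Lowering.

```bash

python3 -m inch '[-0.1,0,1,0,0,0,0.5,0,0,0,0.3,0,0,0,0,0,0,0,0,0]' | tail -5|tr '\n' ' '
python3 -m inch '[0,0,0.1,0,0,0,0.05,0,0,0,0.05,0,0,0,0,0,0,0,0,0]' | tail -5|tr '\n' ' '
python3 -m inch '[0,0,0.05,0,0,0,0,0,0,0,0,0,0,0,0,0,0,0,0,0]' | tail -5|tr '\n' ' '
```

```text
tcp_pos: [0.6025, 0.1463, 0.0919] orientation: [-0.0, 0.747, 0.664, -0.0] wrist_force: [0.2, 0.5, -1.5] finger_gap: 0.0309 grip_force: 50.3 tcp_pos: [0.6028, 0.1464, 0.0904] orientation: [0.0, 0.747, 0.665, 0.0] wrist_force: [0.6, -0.8, -1.8] finger_gap: 0.0308 grip_force: 50.3 tcp_pos: [0.6027, 0.1464, 0.0898] orientation: [-0.0, 0.747, 0.665, 0.0] wrist_force: [-0.2, -0.5, -1.2] finger_gap: 0.0308 grip_force: 50.3
```

```bash

python3 -m inch '[0,0,0.04,0,0,0,0,0,0,0,0,0,0,0,0,0,0,0,0,0]' | tail -3|tr '\n' ' '
python3 -m inch '[0,0,0,0,0,0,0,0,0,0,0,0,0,0,0,0,0,0,0,0]' 0.4 | tail -5|tr '\n' ' '
python3 -m inch '[0,0,-1,0,0,0,-3,0,0,0,-4,0,0,0,-3,0,0,0,-1,0]' | tail -5|tr '\n' ' '
python3 -m inch '[-3.52,0.24,0,0,-3.52,0.24,0,0,-3.52,0.24,0,0,-3.52,0.24,0,0,0,0,0,0]' | tail -5|tr '\n' ' '
python3 -m inch '[-3.52,0.24,0,0,-3.52,0.24,0,0,-3.52,0.24,0,0,-3.52,0.24,0,0,0,0,0,0]' | tail -5|tr '\n' ' '
python3 -m inch '[0,0,0,0,0,0,0,0,0,0,0,0,0,0,0,0,0,0,0,0]' | tail -5|tr '\n' ' '
python3 - <<'E'
from h import *
goto(.5895,-.1352,.0707)
_,a=snap("wrist","o.png");_,b=snap("side","o2.png");_,c=snap("scene","o3.png")
z=lambda im,x,y:cv2.resize(im[y:y+120,x:x+160],(400,300),interpolation=cv2.INTER_CUBIC)
cv2.imwrite("pics/v9.png",np.vstack([np.hstack([cv2.resize(a,(400,300)),z(c,400,200)]),np.hstack([z(b,170,100),z(b,250,100)])]))
E
```

```text
wrist_force: [-0.1, 1.0, 0.3] finger_gap: 0.0305 grip_force: 50.4 tcp_pos: [0.6028, 0.1464, 0.0895] orientation: [0.0, 0.747, 0.665, 0.0] wrist_force: [1.2, -0.3, -0.4] finger_gap: 0.0598 grip_force: 0.0 tcp_pos: [0.6051, 0.1467, 0.216] orientation: [0.003, 0.747, 0.665, 0.004] wrist_force: [0.9, -0.7, 1.0] finger_gap: 0.0597 grip_force: 0.0 tcp_pos: [0.5957, -0.0001, 0.2096] orientation: [0.001, 0.749, 0.662, -0.001] wrist_force: [0.6, 0.7, 0.5] finger_gap: 0.0595 grip_force: 0.0 tcp_pos: [0.5888, -0.1411, 0.2093] orientation: [0.001, 0.749, 0.662, -0.001] wrist_force: [0.3, 0.5, -0.2] finger_gap: 0.0599 grip_force: 0.0 tcp_pos: [0.5891, -0.1341, 0.2095] orientation: [-0.0, 0.747, 0.665, 0.0] wrist_force: [0.6, 0.4, 0.5] finger_gap: 0.0597 grip_force: 0.0 t 25.43 tcp [ 0.5891 -0.1341  0.2095] shift cm [-0.1   0.05 13.88] xaxis deg 83.4 tilt [ 0.  0. -1.] q6 1.33 gap 0.0597 F [0.6 0.4 0.5] grip 0.0
```

View pics/v9.png

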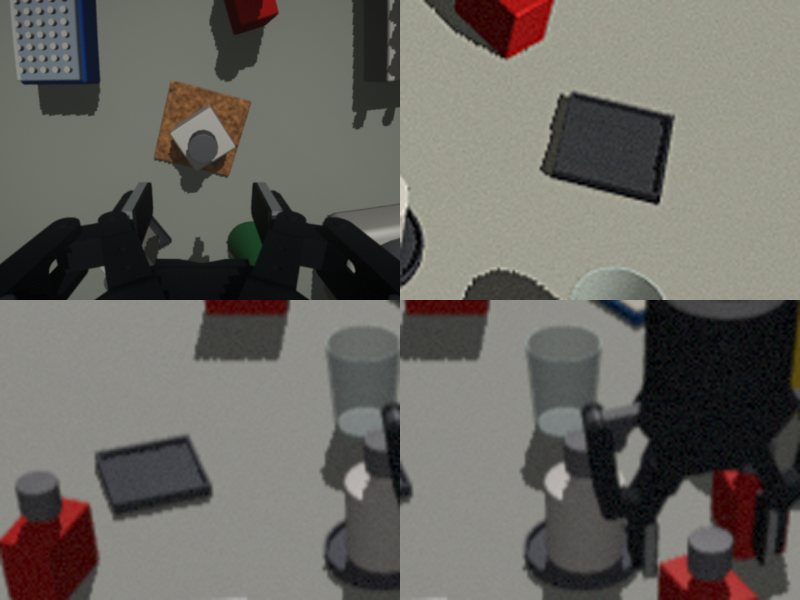

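The square tray is empty now. Its corners in the side zoom are (96,153), (188,136), (211,187) and (117,208), and in the scene zoom (172,94), (273,116) and (258,200). The round bottle stands in its tray, and the square one on the mat with its cap between the fingers.

```bash
python3 - <<'E'
from h import *
S,D=eyes.camera_info("scene"),eyes.camera_info("side")
p=lambda pts,ox,oy:[(u/2.5+ox,v/2.5+oy) for u,v in pts]
a=cast(D,p([(96,153),(188,136),(211,187),(117,208)],170,100),.011)
b=cast(S,p([(172,94),(273,116),(258,199)],400,200),.011)
for w in (a,b):
    e=np.diff(np.r_[w,w[:1]],axis=0);print(w.round(4).tolist(),w.mean(0).round(4),np.linalg.norm(e,axis=1).round(4),np.degrees(np.arctan2(e[:,1],e[:,0])).round(1))
print("mid diag scene",(b[0]+b[2])/2)
i=eyes.camera_info("wrist")
w=cast(i,np.array([(211,107),(235,140),(170,135)])/.625,.054);e=np.diff(w,axis=0);print(w,np.degrees(np.arctan2(e[:,1],e[:,0])))
w=w[[0,2]];e=w[1]-w[0];print(np.degrees(np.arctan2(e[1],e[0])))
E
python3 -m inch '[-0.1,0.05,3.5,0,0,0,3.5,0,0,0,3.5,0,0,0,2.5,0,0,0,0.8,0]' | tail -5|tr '\n' ' '
python3 -m inch '[0,0,0,0,0,0,0,0,0,0,0,0,0,0,0,0,0,0,0,0]' | tail -5|tr '\n' ' '
python3 - <<'E'
from h import *
goto(.5895,-.1352,.0707)
_,a=snap("wrist","r.png")
cv2.imwrite("pics/v10.png",a[150:480,140:500])
E
```

```text
[[0.4003, 0.3467], [0.4822, 0.3501], [0.4861, 0.2664], [0.4056, 0.2592]] [0.4435 0.3056] [0.082  0.0837 0.0808 0.0877] [   2.4  -87.3 -174.9   93.4]
[[0.4059, 0.2667], [0.3991, 0.3484], [0.4849, 0.3522]] [0.43   0.3224] [0.082  0.086  0.1164] [  94.8    2.6 -132.7]
mid diag scene [0.44543444 0.30943835]
[[ 0.6048743  -0.09830958]
 [ 0.62888195 -0.13994776]
 [ 0.55367895 -0.12513076]] [-60.03320162 168.85396962]
-152.35000751646396
tcp_pos: [0.5864, -0.1352, 0.0669] orientation: [-0.003, 0.747, 0.665, -0.002] wrist_force: [-0.7, -0.5, -0.3] finger_gap: 0.0599 grip_force: 0.0 tcp_pos: [0.5907, -0.137, 0.0734] orientation: [0.001, 0.747, 0.665, 0.001] wrist_force: [0.6, 0.6, 0.2] finger_gap: 0.0596 grip_force: 0.0 t 26.42 tcp [ 0.5907 -0.137   0.0734] shift cm [ 0.17 -0.14  0.26] xaxis deg 83.3 tilt [ 0.003 -0.001 -1.   ] q6 1.33 gap 0.0596 F [0.6 0.6 0.2] grip 0.0
```

View pics/v10.png

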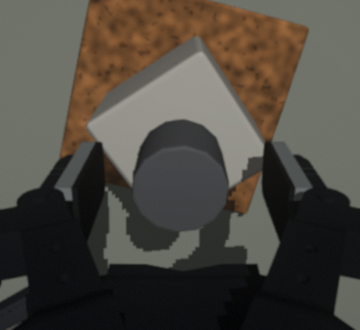

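The cap (181) is centred between the fingers (183), and the bottle yaw is about 28°. The square tray is at (0.444, 0.307) with yaw about 3.5°, so the turn needed is about +0.43 rad about tool z. Gripping.

```bash

python3 -m inch '[0.15,-0.1,0.1,0,0,0,0,0,0,0,0,0,0,0,0,0,0,0,0,0]' | tail -5|tr '\n' ' '
python3 -m inch '[0,0,0,0,0,0,0,0,0,0,0,0,0,0,0,0,0,0,0,0]' -1 50 | tail -5|tr '\n' ' '
python3 -m inch '[0,0,0,0,0,0,0,0,0,0,0,0,0,0,0,0,0,0,0,0]' | tail -5|tr '\n' ' '
python3 -m inch '[0,0,-0.3,0,0,0,-2,0,0,0,-3.5,0,0,0,-3.5,0,0,0,-3.5,0]' | tail -5|tr '\n' ' '
python3 -m inch '[0,0,-1,0,0,0,0,0,0,0,0,0,0,0,0,0,0,0,0,0]' | tail -5|tr '\n' ' '
python3 - <<'E'
from h import *
goto(.444,.307,.12)
E
```

```text
tcp_pos: [0.5885, -0.1349, 0.0703] orientation: [-0.0, 0.747, 0.665, 0.0] wrist_force: [-0.5, -0.5, -0.9] finger_gap: 0.0599 grip_force: 0.0 tcp_pos: [0.5888, -0.135, 0.0705] orientation: [0.0, 0.747, 0.665, 0.0] wrist_force: [0.4, 0.3, 0.9] finger_gap: 0.0304 grip_force: 49.3 tcp_pos: [0.5888, -0.1351, 0.0705] orientation: [0.0, 0.747, 0.665, 0.0] wrist_force: [1.6, -0.2, 0.7] finger_gap: 0.0308 grip_force: 49.4 tcp_pos: [0.5871, -0.1345, 0.1987] orientation: [-0.002, 0.747, 0.665, -0.001] wrist_force: [0.9, 0.0, -2.5] finger_gap: 0.0307 grip_force: 50.0 tcp_pos: [0.587, -0.1344, 0.2055] orientation: [-0.002, 0.747, 0.665, -0.001] wrist_force: [-0.2, -0.6, -2.1] finger_gap: 0.0307 grip_force: 50.3 t 28.55 tcp [ 0.587  -0.1344  0.2055] shift cm [ 42.16 -19.32   8.7 ] xaxis deg 83.3 tilt [-0.005  0.002 -1.   ] q6 1.33 gap 0.0307 F [-0.2 -0.6 -2.1] grip 50.3
```

```bash

python3 -m inch '[3.51,-1.61,0,0,3.51,-1.61,0,0,3.51,-1.61,0,0,3.51,-1.61,0,0,3.51,-1.61,0,0]' | tail -5|tr '\n' ' '
python3 -m inch '[3.51,-1.61,0,0,3.51,-1.61,0,0,3.51,-1.61,0,0,3.51,-1.61,0,0,3.51,-1.61,0,0]' | tail -5|tr '\n' ' '
python3 -m inch '[3.51,-1.61,0,0,3.51,-1.61,0,0,0,0,0,0,0,0,0,0,0,0,0,0]' | tail -5|tr '\n' ' '
python3 -m inch '[0,0,0,0.11,0,0,0,0.11,0,0,0,0.11,0,0,0,0.1,0,0,0,0]' | tail -5|tr '\n' ' '
python3 -m inch '[0,0,2,0,0,0,3.5,0,0,0,3,0,0,0,1.5,0,0,0,0.5,0]' | tail -5|tr '\n' ' '
python3 -m inch '[0,0,0,0,0,0,0,0,0,0,0,0,0,0,0,0,0,0,0,0]' | tail -5|tr '\n' ' '
python3 - <<'E'
from h import *
goto(.444,.307,.0705)
_,a=snap("wrist","s.png");_,b=snap("side","s2.png");_,c=snap("scene","s3.png")
z=lambda im,x,y:cv2.resize(im[y:y+90,x:x+120],(400,300),interpolation=cv2.INTER_CUBIC)
cv2.imwrite("pics/v11.png",np.vstack([np.hstack([cv2.resize(a[120:360,160:480],(400,300)),z(c,430,190)]),np.hstack([z(b,180,110),z(c,340,240)])]))
E
```

```text
tcp_pos: [0.5271, 0.0502, 0.2063] orientation: [-0.001, 0.747, 0.664, -0.001] wrist_force: [0.6, 0.2, -2.1] finger_gap: 0.0306 grip_force: 50.4 tcp_pos: [0.4677, 0.2337, 0.2066] orientation: [-0.001, 0.747, 0.665, -0.001] wrist_force: [0.5, 0.6, -2.6] finger_gap: 0.0308 grip_force: 50.4 tcp_pos: [0.445, 0.3056, 0.2069] orientation: [-0.0, 0.747, 0.665, -0.001] wrist_force: [0.5, 0.1, -2.4] finger_gap: 0.0307 grip_force: 50.5 tcp_pos: [0.4463, 0.3041, 0.2078] orientation: [0.0, 0.873, 0.488, -0.001] wrist_force: [0.4, 0.1, -2.6] finger_gap: 0.0309 grip_force: 50.5 tcp_pos: [0.4439, 0.3035, 0.0998] orientation: [-0.0, 0.872, 0.49, -0.003] wrist_force: [-0.5, 0.6, -2.8] finger_gap: 0.0304 grip_force: 50.3 tcp_pos: [0.4467, 0.3063, 0.1047] orientation: [0.0, 0.872, 0.49, 0.001] wrist_force: [-0.4, 0.2, -2.3] finger_gap: 0.0306 grip_force: 50.3 t 31.05 tcp [0.4467 0.3063 0.1047] shift cm [-0.09 -0.28  3.42] xaxis deg 58.7 tilt [ 0.002  0.001 -1.   ] q6 2.57 gap 0.0306 F [-0.4  0.2 -2.3] grip 50.3
```

View pics/v11.png

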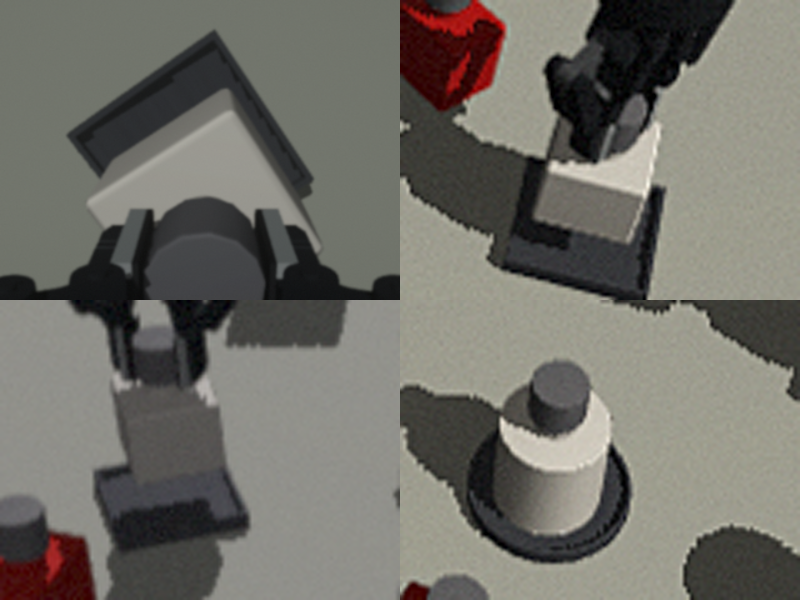

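All views show the bottle over the tray and parallel to within about 2°. The round bottle is well inside its tray. I'll apply a small turn back of 0.03 rad, shift −2.8 mm in tool y and lower.

```bash

python3 -m inch '[-0.09,-0.25,1,-0.03,0,0,1,0,0,0,0.6,0,0,0,0.3,0,0,0,0,0]' | tail -5|tr '\n' ' '
python3 -m inch '[0,0,0,0,0,0,0,0,0,0,0,0,0,0,0,0,0,0,0,0]' | tail -5|tr '\n' ' '
```

```text
tcp_pos: [0.4425, 0.3061, 0.0733] orientation: [-0.0, 0.864, 0.503, -0.001] wrist_force: [0.1, 1.4, -2.9] finger_gap: 0.0304 grip_force: 50.4 tcp_pos: [0.4435, 0.3065, 0.0747] orientation: [-0.0, 0.864, 0.503, 0.0] wrist_force: [0.4, 0.4, -2.5] finger_gap: 0.0306 grip_force: 50.4
```

```bash

python3 -m inch '[0,0,0.15,0,0,0,0.1,0,0,0,0.05,0,0,0,0,0,0,0,0,0]' | tail -5|tr '\n' ' '
python3 -m inch '[0,0,0.05,0,0,0,0.05,0,0,0,0,0,0,0,0,0,0,0,0,0]' | tail -5|tr '\n' ' '
```

```text
tcp_pos: [0.4431, 0.3064, 0.0713] orientation: [-0.0, 0.864, 0.503, -0.0] wrist_force: [-0.2, 0.7, -2.7] finger_gap: 0.0305 grip_force: 50.4 tcp_pos: [0.4434, 0.3065, 0.0705] orientation: [0.0, 0.864, 0.503, 0.0] wrist_force: [0.6, 1.0, -0.6] finger_gap: 0.0304 grip_force: 50.6
```

```bash

python3 -m inch '[0,0,0,0,0,0,0,0,0,0,0,0,0,0,0,0,0,0,0,0]' 0.4 | tail -5|tr '\n' ' '
python3 -m inch '[0,0,-1,0,0,0,-3,0,0,0,-4,0,0,0,-4,0,0,0,-2,0]' | tail -5|tr '\n' ' '
python3 -m inch '[0,0,0,0,0,0,0,0,0,0,0,0,0,0,0,0,0,0,0,0]' | tail -5|tr '\n' ' '
python3 - <<'E'
from h import *
_,a=snap("wrist","t.png");_,b=snap("side","t2.png");_,c=snap("scene","t3.png")
z=lambda im,x,y:cv2.resize(im[y:y+120,x:x+160],(400,300),interpolation=cv2.INTER_CUBIC)
cv2.imwrite("pics/v12.png",np.vstack([np.hstack([cv2.resize(a,(400,300)),z(c,400,180)]),np.hstack([z(b,170,90),cv2.resize(c,(400,300))])]))
E
```

```text
tcp_pos: [0.4433, 0.3065, 0.0705] orientation: [-0.0, 0.864, 0.503, 0.0] wrist_force: [0.1, -1.2, 0.2] finger_gap: 0.0598 grip_force: 0.0 tcp_pos: [0.4447, 0.3072, 0.2162] orientation: [0.0, 0.864, 0.503, 0.003] wrist_force: [0.9, 0.6, 0.8] finger_gap: 0.0596 grip_force: 0.0 tcp_pos: [0.4423, 0.306, 0.2089] orientation: [-0.0, 0.864, 0.503, -0.002] wrist_force: [-0.1, -0.7, -0.3] finger_gap: 0.0594 grip_force: 0.0
```

View pics/v12.png

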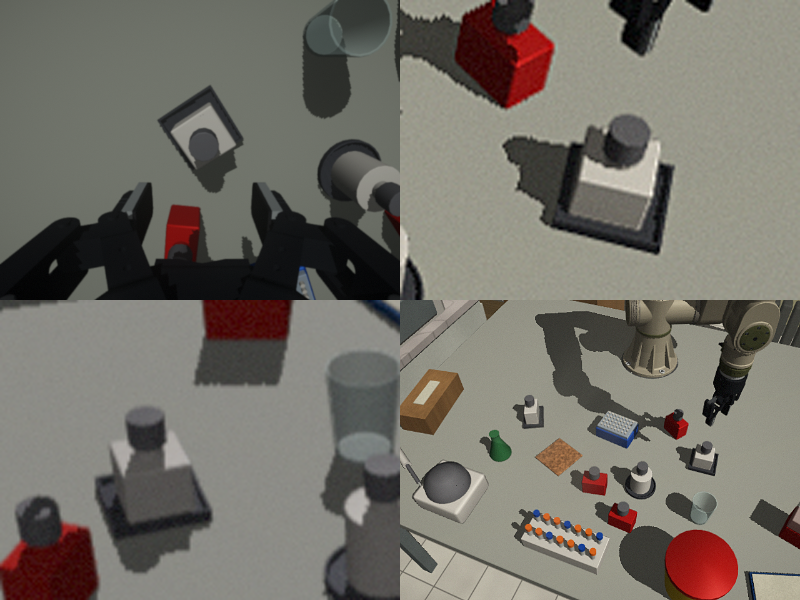

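All three bottles stand upright, inside the rims and aligned with their own trays. The mat is empty, the bystanders are where they were, and the gripper is clear.

```bash
python3 -c "
from workcell import env
print(env.hand_in())"
```

```text
the job is handed in; nothing more can be done
None
```

I put each bottle upright in the tray of its own shape, with the square one going by way of the cork mat. I then handed the job in at about 33 s of the 114 s allowed; the last pictures showed the bases inside the rims and the tip box, beaker and flask undisturbed.

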